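# Clamp a paint jar in the ratchet clamp

## Robot

A 6-joint arm with a two-finger parallel gripper is mounted at the origin on a cart in front of the work surface, level with it; the furniture and walls round the work are solid. World frame = base frame: x ahead of the robot, y to its left, z up, the work surface at z = 0. Lengths are in mm, angles in rad, forces in N, time in s.
With the tool pointing down it reaches from about 275 to 750 mm from the base axis. Payload 10.2 kg.
Tool frame: the origin (TCP) lies midway between the tips of the shut fingers; the grasp point (between the pads) lies 19 mm behind it (ctrl.grasp_offset is the distance from the TCP to the grasp point, in mm); z points along the fingers, y is the line along which they close (so a half turn about z gives the same grasp; the last joint's range is limited). The gripper opens to 85 mm and grips with 20 to 120 N. Pads are 22 mm wide; open, the fingers measure 114 mm over their backs; the gripper's body (76 mm by 85 mm) begins 54 mm behind the grasp point. The pads swing forward as they close: fully open they stand 13 mm farther back than shut.
Start: joints at [-0.223, 0.313, 1.498, -0, 1.331, -0.223], TCP at [525.006, -0.013, 231.294] pointing down, gripper open.
Joint ranges: [-2.94, 2.94], [-0.97, 2.17], [0.19, 2.56], [-1.23, 4.37], [0.02, 3.11], [-2.88, 2.88]. Speed limits (rad/s): [2.39, 2.39, 3.01, 3.14, 3.14, 3.14].

## Interface

Orientations are given as a unit quaternion [w, x, y, z].
In Python, from rig import ctrl, viewer, models gives the robot as it stands. The module is installed in compiled form; this text tells all that it offers.
- The arm moves only by the shell command python3 -m pendant 'ROWS' [OPENING] [FORCE]. ROWS is text: rows parted by semicolons, each of 4 numbers parted by spaces: the shift along the tool's x, y, z in m, then the turn about the tool's z in rad. In form: x y z yaw; .... A call has 1 to 10 rows; each row shifts and turns the commanded pose from where the row before left it, along the tool's axes as they then stand; what a row does not reach is not made up. A row lasts 1/8 s, in which the tool goes at most 62.5 mm and 10.7 degrees, less where a joint would pass 70% of its speed; a pose out of reach is approached as far as the arm can. A call is refused whole if a number of a shift passes 0.0625 or a number of a turn 0.188, either way. A call with a gripper value outside its range is refused whole. OPENING is the opening, from 0 (shut) to 1 (fully open), set as the call begins (- or left out, the last holds). The fingers move at their own pace and stop on an object; FORCE is the grip in N (left out, the last holds). Time passes only in rows, so rows that do not move let the fingers close. It gives the time, the measured TCP pose, the force, the opening and the grip force at its end, in the units of the state.
- ctrl.sense(): the state, without advancing time (a new reading comes with each control period).
- viewer.capture(name): name is "scene" or "side" or "wrist"; returns a dict with "color" (400x640x3 uint8, red, green, blue), "vertical_fov" (degrees; the focal length in pixels is half the picture's height over the tangent of half this angle, whatever the lens; pixels are square), "cx", "cy" (the principal point, pixels), "dist" ([k1, k2, p1, p2, k3] as OpenCV has them; the pictures are not rectified), "pose" (4x4, takes a point from camera to world coordinates). Camera axes: x right, y down, z forward; pixel columns grow to the right and rows downward; lengths in mm; the calibration is good to about 2 mm. A picture is of the moment at which its call begins. There is no depth.
- ctrl.finish_job(): hands the job in; it is judged then, once.
Trained networks look in the newest picture that a camera, given by its name, has taken for a name from the list of things; names that differ only in an ending like _2 or _b are one class to them, and where a whole thing is asked for, a point or a joint stands for the part that bears it (a point fixed in the world has none). Each returns a list of dicts, best first, with "p" (0 to 1); they miss things now and then, are a little off and sometimes report something else, mostly with a low value. They report only what shows in the picture. A call takes as long as a camera call.
- models.boxes_of(camera, query): "at" ([x, y, z] in mm, in world coordinates, good to about 4 mm: the middle of the surface that is visible of it).
The state is a dict: "time_s": time; "joints": joint angles; "dq": joint speeds; "tau": joint torques, N m; "eef_pos": TCP position; "ee_rot": TCP orientation; "force": force on the tool from outside, world axes, zero at the start; "wrist_torque": the same for the moment, N m; "grip_width": opening from 0.0 (shut) to 1.0 (fully open); "grip_force": force on a finger pad.
Only numpy, scipy, OpenCV 4.12 (cv2) and the standard library are available. Lean on these libraries where they do the work, as an engineer would, in place of code of your own. Each camera call takes 0.05 s, during which the arm holds its last target. There are 200 camera calls.

## Task

The jar of red paint with the stuck lid stands loose in the blue ratchet clamp, which is set to loosen. Flip the yellow pawl selector to tighten, then swing the red-gripped ratchet handle back and forth until the jaw holds the jar firmly against the V stop (about 40 N of clamping force; the glass cracks above 80 N). Work only the selector and the handle, leave the things round the clamp where they are, and let go at the end.

Things in the scene. Friction and masses are not known exactly. Their poses are not given: they have to be found in the camera images.
- clamp: Blue ratchet clamp fixed to the desk, slab 80 (x) x 205 (y) x 12 mm. Origin on the desk under the vertical spindle axis, about which the handle swings; z up. +y runs along the slab to jaw, jar and V stop; -x points roughly to the robot and is where the handle points at joint 0. The round steel head plate (40 mm radius) over the ratchet wheel has its top 60.5 mm above the desk.
- handle (a joint): Ratchet handle, rad, -0.65 to +0.65 (end stops). 0 points along the clamp's -x; positive is clockwise from above: the grip moves to the clamp's +y (jar side). With the selector on tighten, positive swings drive the spindle and negative ones click back freely (2 to 3 N at the grip); on loosen it is the reverse. 16 teeth: up to 0.39 rad may be lost at the start of a swing.
- spindle (a joint): Ratchet wheel and pinion under the head, rad: 0 at the start, positive closes the jaw 12 mm per rad. Felt at the grip along its path, while moving slowly: about 9.5 N turns it free; once the jar is pinched each further newton adds about 9.5 N of clamping (13.7 N: 40 N; 18 N: cracks). First pinch to 40 N takes roughly 0.15 rad. Friction holds it when let go, and hides part of the load when standing still.
- grip (a point): Centre of the handle's upright red round grip, 85 mm above the desk and 115 mm from the spindle axis. It spins freely on its post, like a crank knob; 18 mm in diameter, from 61 to 107 mm above the desk; the steel arm below it has its top at 60.5 mm.
- pawl (a joint): Reversing pawl, rad, -0.35 (loosen) to +0.35 (tighten); a spring snaps it to the nearer end (it may rest on a tooth, at 0.12 or more from 0, until the handle moves). Pivots on the handle 42 mm out from the spindle axis; its yellow lever points back over the head, so the post leans to the jar side (clamp +y) on loosen and away from the jar on tighten: push the post across, away from the jar side.
- selector (a point): Middle of the yellow round thumb post at the tip of the pawl's lever: 11 mm diameter, 36 mm from the pawl pivot, from 62 to 86 mm above the desk (point at 77 mm); the flat lever under it has its top at 65.5 mm. Travels about 25 mm from end to end; about 1.5 N starts it. About 110 mm from the grip.
- jaw: Sliding aluminium jaw, 56 mm wide, rubber face, top 40 mm above the desk; moves along the clamp's y. Its origin lies at desk height, 62 mm behind (clamp -y of) its pressing face. Not to be pushed by hand.
- stop: Fixed aluminium V stop on the slab, 26 mm high. Its origin lies on the slab's top (12 mm above the desk) exactly where the jar's axis stands when seated in the V; on the clamp's y axis, and the jaw closes toward it along +y. Its place along the slab differs from start to start, so the closing distance does too.
- jar: Glass jar of red paint with a ribbed black lid, 36 mm diameter, 44 mm tall, about 0.1 kg, standing loose on the slab between jaw and stop; origin at the centre of its underside. Cracks above 80 N. Not to be handled. Once clamped, the clamping force may sag by about 1 N per second.
- dropper: Bystander: white dropper bottle with a red cap, 29 mm diameter, 88 mm tall, behind the clamp; origin under its centre.
- orange_part: Bystander: orange plastic model part, 18x42x11 mm, behind the clamp; origin under its centre.
- red_part: Bystander: red plastic model part, 18x42x11 mm, in front of the jar; origin under its centre.

How it is judged (in metres and radians):
On the way, in this order (a step that is already met when the one before it is completed fails the run):
1. the pawl selector is flipped over to tighten (value of joint pawl above 0.1 rad), for 0.2 s.
2. the jaw presses the jar with more than 15 N (contact force between jaw and jar above 15 N), for 0.3 s.
At the end, for the whole second after the job is handed in: The jaw still presses the jar with more than 15 N (aim for about 40), the jar stands upright (within 0.1 rad) and at rest, seated in the V stop (within 6 mm), the selector is still on tighten, and the robot has let go (contact force between jaw and jar above 15 N and value of joint pawl above 0.1 rad and horizontal distance between jar and stop below 0.006 m and angle between jar's own z axis and vertical below 0.1 rad and linear speed of jar below 0.01 m/s); the robot touches nothing.
It fails at once if the jaw presses the jar with more than 80 N (the glass cracks) (contact force between jaw and jar above 80 N).
It fails at once if the jaw is pushed by the robot itself (over 3 N) (contact force between any of the fingers, the arm and jaw above 3 N).
It fails at once if the jar is touched by the robot (over 2 N) (contact force between any of the fingers, the arm and jar above 2 N).
It fails at once if a bystander is moved more than 20 mm or knocked over (distance of any of dropper, orange_part, red_part from where it was at the start of the episode above 0.02 m or angle between dropper's own z axis and vertical above 0.3 rad).
It also fails if it takes over 72 s, if anything falls off the work surface, if the arm or the gripper's body presses on something with over 40 N, if the wrist force passes 120 N, or if a joint passes its speed limit or range.

## Working session

There is one attempt and no reset: what is moved stays moved. The work goes in short steps, Python scripts to look and compute and a shell command to move; the robot and the scene stay as the last step left them, time stands still between calls to the robot, and variables do not carry over. Pictures are saved under pics/ and viewed, at most 10 in all, crops included, and the job is handed in when it is done.

```bash
mkdir -p pics; cat > h.py <<'E'
import numpy as np, cv2
from rig import ctrl, viewer, models
def cap(n,f=None):
    c=viewer.capture(n)
    if f: cv2.imwrite('pics/'+f,c['color'][:,:,::-1])
    return c
def K(c):
    f=200/np.tan(np.radians(c['vertical_fov'])/2)
    return np.array([[f,0,c['cx']],[0,f,c['cy']],[0,0,1.]])
def onz(c,uv,z):
    p=cv2.undistortPoints(np.array([[uv]],float),K(c),np.array(c['dist'],float))[0,0]
    P=np.array(c['pose']);d=P[:3,:3]@[p[0],p[1],1];o=P[:3,3]
    return o+d*(z-o[2])/d[2]
def proj(c,X):
    P=np.linalg.inv(np.array(c['pose']))
    return cv2.projectPoints(np.array([X],float),cv2.Rodrigues(P[:3,:3])[0],P[:3,3],K(c),np.array(c['dist'],float))[0][0,0]
E
python3 - <<'E'
from h import *
s=ctrl.sense();print(s['time_s'],s['eef_pos'],s['ee_rot'],s['force'],ctrl.grasp_offset)
for n in['scene','side','wrist']:
    c=cap(n,n+'0.png');print(n,np.round(np.array(c['pose']),2).tolist())
    for q in['clamp','grip','selector','jaw','stop','jar','dropper','orange_part','red_part']:
        print(q,[(np.round(r['at']).tolist(),round(r['p'],2)) for r in models.boxes_of(n,q)[:2]])
E
cd pics; python3 -c "
import cv2,numpy as np
a=[cv2.imread(n+'0.png') for n in('scene','wrist')]
print(cv2.imwrite('two.png',cv2.resize(np.vstack(a),(480,600))))"
```

```text
0.0 [5.24732594e+02 5.00663365e-02 2.30737902e+02] [-5.52753794e-04  7.07107151e-01  7.07106105e-01 -3.56095860e-04] [ 0.41735574 -0.25051344 -0.98407785] 18.700000000000003
scene [[-0.9, -0.31, 0.29, 303.67], [-0.43, 0.62, -0.66, 767.56], [0.02, -0.72, -0.69, 660.56], [0.0, 0.0, 0.0, 1.0]]
clamp [([541.0, 204.0, 38.0], 0.59), ([535.0, 185.0, 66.0], 0.4)]
grip [([446.0, 216.0, 91.0], 0.51)]
selector [([537.0, 183.0, 66.0], 0.54), ([546.0, 209.0, 37.0], 0.36)]
jaw [([561.0, 228.0, 38.0], 0.85)]
stop [([573.0, 301.0, 34.0], 0.56)]
jar [([565.0, 275.0, 52.0], 0.63)]
dropper [([640.0, 165.0, 47.0], 0.85), ([642.0, 266.0, 11.0], 0.18)]
orange_part [([642.0, 267.0, 11.0], 0.51)]
red_part [([491.0, 343.0, 11.0], 0.45)]
side [[0.96, -0.15, 0.24, 367.48], [-0.28, -0.42, 0.86, -507.36], [-0.02, -0.9, -0.44, 437.05], [0.0, 0.0, 0.0, 1.0]]
clamp [([550.0, 151.0, 42.0], 0.64), ([539.0, 158.0, 48.0], 0.6)]
grip [([446.0, 201.0, 88.0], 0.58)]
selector [([535.0, 175.0, 66.0], 0.55)]
jaw []
stop [([558.0, 295.0, 36.0], 0.63)]
jar [([560.0, 258.0, 51.0], 0.5), ([643.0, 150.0, 40.0], 0.46)]
dropper [([553.0, 152.0, 40.0], 0.69)]
orange_part []
red_part [([489.0, 325.0, 8.0], 0.45), ([540.0, 156.0, 47.0], 0.28)]
wrist [[1.0, -0.0, 0.0, 524.42], [-0.0, -0.95, -0.31, 80.46], [0.0, 0.31, -0.95, 374.61], [0.0, 0.0, 0.0, 1.0]]
clamp [([554.0, 144.0, 59.0], 0.85)]
grip []
selector []
jaw [([566.0, 134.0, 29.0], 0.52)]
stop []
jar []
dropper [([637.0, 156.0, 54.0], 0.65)]
orange_part []
red_part []
True
```

View pics/wrist0.png

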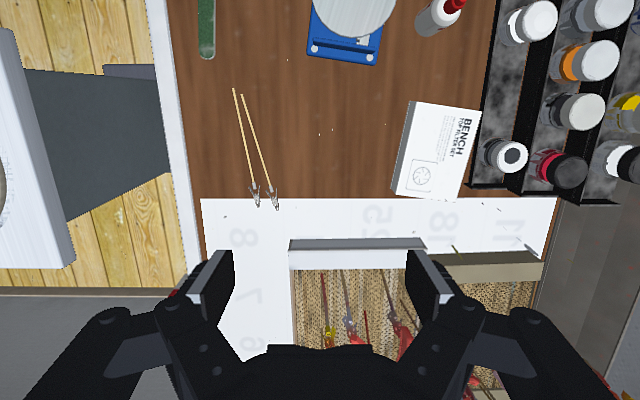

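View pics/scene0.png

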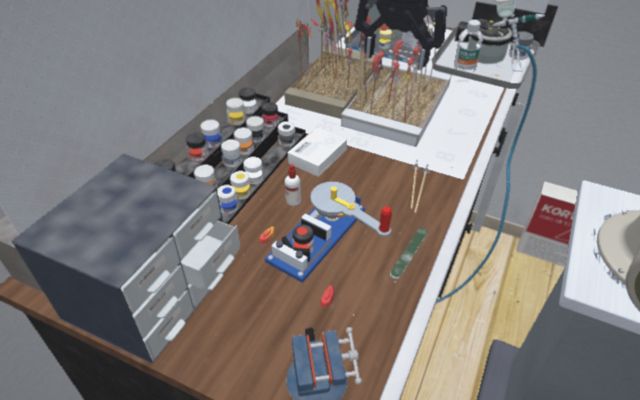

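The scene view shows the clamp with the grip at about (385,218), the yellow post near (337,195) and the jar near (303,237). The wrist view shows only the edge of the clamp at the top. I'll move over it for a close look.

```bash
python3 -m pendant '0.03 0 0 0;0.05 -0.005 0 0;0.05 -0.01 0 0;0.05 -0.005 0 0;0.02 0 0 0;0 0 0 0;0 0 0 0'
python3 - <<'E'
from h import *
c=cap('wrist','w1.png')
for q in['clamp','grip','selector','jaw','stop','jar','dropper','orange_part','red_part']:
    print(q,[(np.round(r['at']).tolist(),round(r['p'],2),np.round(proj(c,r['at'])).tolist()) for r in models.boxes_of('wrist',q)[:2]])
E
```

```text
time_s: 2.38
eef_pos: [505.1, 199.2, 231.2]
ee_rot: [0.0, 0.707, 0.707, -0.0]
force: [-0.7, 0.6, -0.5]
grip_width: 0.996
grip_force: 0.0
clamp [([551.0, 206.0, 60.0], 0.92, [362.0, 166.0])]
grip [([450.0, 214.0, 102.0], 0.96, [262.0, 169.0])]
selector [([537.0, 183.0, 67.0], 0.86, [349.0, 189.0])]
jaw [([565.0, 224.0, 41.0], 0.83, [373.0, 147.0])]
stop [([580.0, 300.0, 35.0], 0.97, [390.0, 75.0])]
jar [([564.0, 268.0, 55.0], 0.78, [377.0, 107.0]), ([494.0, 332.0, 5.0], 0.32, [310.0, 46.0])]
dropper [([640.0, 162.0, 53.0], 0.85, [438.0, 202.0])]
orange_part [([640.0, 263.0, 10.0], 0.71, [434.0, 110.0]), ([564.0, 226.0, 38.0], 0.39, [372.0, 145.0])]
red_part [([494.0, 334.0, 7.0], 0.91, [309.0, 44.0]), ([640.0, 264.0, 8.0], 0.54, [433.0, 109.0])]
```

View pics/w1.png

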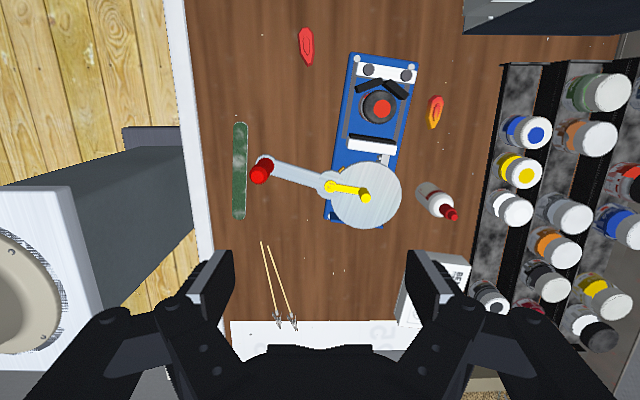

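The wrist view shows the grip top near (266,162), the selector post near (367,197), the head plate centred near (365,195) and the jar near (379,107).

```bash
python3 - <<'E'
from h import *
c=cap('wrist'); im=c['color']
hsv=cv2.cvtColor(im,cv2.COLOR_RGB2HSV)
def blobs(m,roi):
    x0,y0,x1,y1=roi; mm=np.zeros(m.shape,np.uint8); mm[y0:y1,x0:x1]=m[y0:y1,x0:x1]
    n,l,st,ce=cv2.connectedComponentsWithStats(mm)
    for i in range(1,n):
        if st[i,4]>15: print(st[i],ce[i].round(1))
y=cv2.inRange(hsv,(22,120,100),(35,255,255)); print('yellow');blobs(y,(310,160,410,225))
r=cv2.inRange(hsv,(0,150,60),(6,255,255))|cv2.inRange(hsv,(174,150,60),(180,255,255)); print('red');blobs(r,(240,140,290,200))
g=cv2.cvtColor(im,cv2.COLOR_RGB2GRAY)
b=cv2.inRange(hsv,(100,150,60),(125,255,255)); b[:40]=0;b[232:]=0;b[:,:320]=0;b[:,430:]=0
p=np.argwhere(b)[:,::-1]; print('blue rect',cv2.boxPoints(cv2.minAreaRect(p.astype(np.float32))).round(1).tolist())
for uv in cv2.boxPoints(cv2.minAreaRect(p.astype(np.float32))): print(onz(c,uv,12).round(1))
print('head',onz(c,(365,195),60.5).round(1))
for z in (86,77,66): print('sel',z,onz(c,(367,197.5),z).round(1))
print('grip',onz(c,(266,161),107).round(1))
cv2.imwrite('pics/w1c.png',cv2.resize(im[50:240,240:430,::-1],(570,570),interpolation=cv2.INTER_CUBIC))
E
```

```text
yellow
[324 181  47  23 425] [347.9 190.6]
red
[249 159  25  26 451] [261.1 171.5]
blue rect [[322.1000061035156, 220.10000610351562], [349.1000061035156, 51.70000076293945], [417.79998779296875, 62.70000076293945], [390.8999938964844, 231.10000610351562]]
[508.  123.3  12. ]
[537.6 326.2  12. ]
[615.2 315.   12. ]
[600.1 107.2  12. ]
head [555.2 174.6  60.5]
sel 86 [553.2 180.4  86. ]
sel 77 [554.8 177.3  77. ]
sel 66 [556.6 173.5  66. ]
grip [455.7 223.1 107. ]
```

View pics/w1c.png

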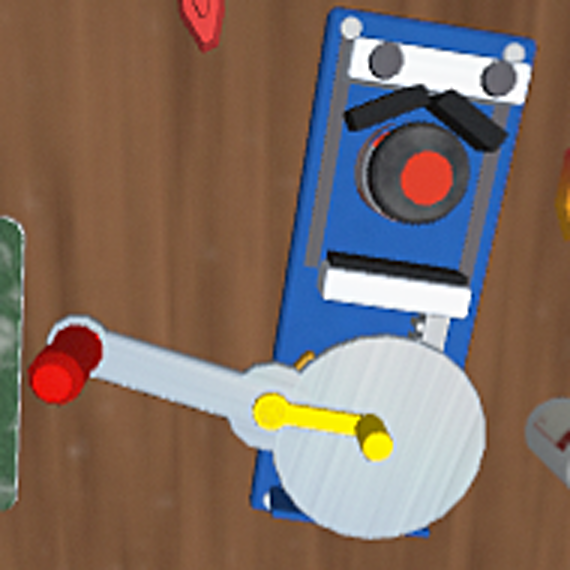

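```bash
python3 - <<'E'
from h import *
c=cap('wrist')
f=lambda u,v,z: onz(c,(240+u/3,50+v/3),z)
head=f(380,437,60.5); gt=f(57,380,107); gb=f(78,337,60.5); st=f(377,445,86); pv=f(270,411,65.5)
TL,BL,TR=f(330,10,12),f(250,508,12),f(535,45,12)
jar=f(420,172,56);
for n,p in dict(head=head,gt=gt,gb=gb,st=st,pv=pv,TL=TL,BL=BL,TR=TR,jar=jar).items(): print(n,p.round(1))
d=(TL-BL);print('y axis ang(from world y, +ccw)',np.arctan2(-d[0],d[1]), 'len',np.linalg.norm(d)); d=TR-TL;print('x axis ang',np.arctan2(d[1],d[0]),np.linalg.norm(d))
for a in(gt,gb,pv):
    d=a-head;print('handle',np.hypot(*d[:2]),'dir',np.arctan2(d[1],d[0]))
d=st-pv;print('lever',np.hypot(*d[:2]),np.arctan2(d[1],d[0]))
E
```

```text
head [557.1 173.8  60.5]
gt [448.3 208.3 107. ]
gb [447.1 211.7  60.5]
st [551.9 179.6  86. ]
pv [515.9 185.5  65.5]
TL [538.6 324.7  12. ]
BL [509.6 124.5  12. ]
TR [616.  312.7  12. ]
jar [566.9 268.4  56. ]
y axis ang(from world y, +ccw) -0.14402990878840083 len 202.28923556061557
x axis ang -0.15265956424681007 78.29370043138724
handle 114.08973382629195 dir 2.834299176023814
handle 116.30399456445217 dir 2.809637185213961
handle 42.74831878175859 dir 2.865238510966761
lever 36.45029847067914 -0.1626609329947334
```

```bash
python3 -m pendant '0.005 0.015 0.03 0;0.005 0.015 0.03 0;0.005 0.015 0.03 0;0 0 0.03 0;0 0 0.025 0;0 0 0.014 0;0 0 0 0;0 0 0 0' 0 40
python3 - <<'E'
from h import *
c=cap('wrist','w2.png');print(proj(c,[552,180,86]),proj(c,[552,180,66]))
E
```

```text
time_s: 3.98
eef_pos: [550.6, 215.1, 73.4]
ee_rot: [0.001, 0.707, 0.707, 0.001]
force: [0.4, 0.4, 0.2]
grip_width: -0.0
grip_force: 0.0
[323.25676491 320.77070253] [322.78459466 296.97528372]
```

View pics/w2.png

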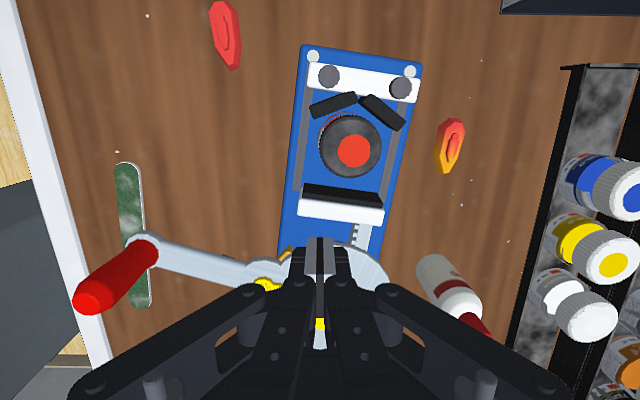

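The fingers stand on the jar side of the post, which shows through the gap at (320,325). Jaw and jar are clear, so I'll push across.

```bash
python3 -m pendant '-0.006 -0.001 0.001 0;-0.006 -0.001 0 0;-0.006 -0.001 0 0;-0.005 -0.001 0 0;-0.005 -0.001 0 0;-0.004 -0.001 0 0;0 0 0 0;0 0 0 0'
```

```text
time_s: 5.03
eef_pos: [544.0, 183.0, 71.3]
ee_rot: [0.0, 0.707, 0.707, 0.0]
force: [0.2, 0.1, -0.3]
grip_width: -0.0
grip_force: 0.0
```

```bash
python3 -m pendant '0.015 0 -0.03 0;0.015 -0.01 -0.04 0;0.01 -0.02 -0.04 0;0 -0.02 -0.03 0;0 -0.02 0 0;0 0 0 0;0 0 0 0' 1
python3 - <<'E'
from h import *
s=ctrl.sense();print(s['eef_pos'])
c=cap('wrist','w3.png')
for q in['grip','selector','jaw','jar']:
    print(q,[(np.round(r['at']).tolist(),round(r['p'],2),np.round(proj(c,r['at'])).tolist()) for r in models.boxes_of('wrist',q)[:2]])
E
```

```text
time_s: 5.9
eef_pos: [474.5, 223.0, 211.1]
ee_rot: [0.0, 0.707, 0.707, -0.0]
force: [0.2, 0.7, 0.8]
grip_width: 0.997
grip_force: 0.0
[474.47490698 222.9562327  211.06633842]
grip [([446.0, 211.0, 101.0], 0.96, [289.0, 203.0])]
selector [([537.0, 172.0, 64.0], 0.9, [379.0, 225.0]), ([544.0, 183.0, 59.0], 0.69, [385.0, 214.0])]
jaw [([564.0, 226.0, 37.0], 0.62, [402.0, 169.0]), ([450.0, 209.0, 103.0], 0.16, [293.0, 205.0])]
jar [([565.0, 272.0, 56.0], 0.6, [412.0, 128.0])]
```

View pics/w3.png

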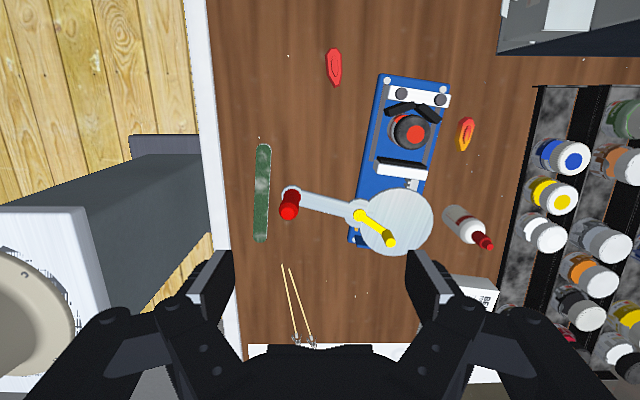

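The lever now leans away from the jar, with the post at (390,242), so the selector is flipped. The handle hasn't moved and the grip top is at (288,212). Next I'll grasp the grip.

```bash
python3 -m pendant '-0.007 -0.013 0.02 0;-0.006 -0.0135 0.03 0;0 0 0.035 0;0 0 0.035 0;0 0 0.023 0;0 0 0 0' && python3 -m pendant '0 0 0 0;0 0 0 0;0 0 0 0;0 0 0 0;0 0 0 0;0 0 0 0' 0 60
python3 - <<'E'
import numpy as np
S=np.array([557,174.]);R=115;a0=np.pi-0.148
for t in np.arange(-.6,.66,.1): print(round(t,2),(S+R*np.array([np.cos(a0-t),np.sin(a0-t)])).round(1))
E
```

```text
time_s: 6.9
eef_pos: [446.9, 209.8, 67.1]
ee_rot: [-0.001, 0.707, 0.707, -0.001]
force: [0.3, 0.1, -0.2]
grip_width: 1.001
grip_force: 0.0
time_s: 7.65
eef_pos: [446.5, 210.2, 68.8]
ee_rot: [-0.001, 0.707, 0.707, -0.001]
force: [-7.8, -0.4, 8.5]
grip_width: 0.194
grip_force: 58.3
-0.6 [453.5 123.8]
-0.5 [449.1 134.4]
-0.4 [445.6 145.3]
-0.3 [443.3 156.6]
-0.2 [442.2 168. ]
-0.1 [442.1 179.5]
-0.0 [443.3 191. ]
0.1 [445.5 202.2]
0.2 [448.9 213.2]
0.3 [453.3 223.8]
0.4 [458.8 233.9]
0.5 [465.3 243.4]
0.6 [472.7 252.2]
```

```bash
python3 -m pendant '-0.007 -0.003 -0.001 0;-0.0112 -0.0022 0 0;-0.0115 -0.0012 0 0;-0.0115 0.0001 0 0;-0.0114 0.0011 0 0;-0.0113 0.0023 0 0;-0.0109 0.0035 0 0;-0.0075 0.003 0 0;0 0 0 0;0 0 0 0'; python3 -c "
from h import *
print(ctrl.sense()['force']); c=cap('side'); c=cap('wrist');
print(models.boxes_of('wrist','grip')[:1], models.boxes_of('wrist','selector')[:1],models.boxes_of('wrist','jaw')[:1],models.boxes_of('wrist','jar')[:1])"
```

```text
time_s: 8.9
eef_pos: [452.8, 127.3, 69.1]
ee_rot: [0.001, 0.708, 0.707, 0.002]
force: [13.4, 5.2, -17.2]
grip_width: 0.193
grip_force: 59.0
[ 13.44758675   5.20550376 -17.21971004]
[{'at': [450.3, 129.5, 96.2], 'p': 0.57}] [{'at': [549.6, 161.4, 65.7], 'p': 0.73}] [{'at': [557.6, 222.9, 38.3], 'p': 0.74}] [{'at': [542.6, 164.8, 59.1], 'p': 0.67}]
```

```bash
python3 -m pendant '0.0075 -0.002 0.001 0;0.0109 -0.0035 0 0;0.0113 -0.0023 0 0;0.0114 -0.0011 0 0;0.0115 -0.0001 0 0'; python3 -c "
from h import *
c=cap('wrist')
f=lambda u,v,z: onz(c,(240+u/3,50+v/3),z)
for q in('jaw','jar','stop'): print(models.boxes_of('wrist',q)[:1])
cv2.imwrite('pics/w4.png',c['color'][:,:,::-1])"
```

```text
time_s: 9.82
eef_pos: [441.6, 180.1, 68.8]
ee_rot: [0.0, 0.707, 0.708, -0.001]
force: [-2.2, -9.4, 8.2]
grip_width: 0.195
grip_force: 61.6
[{'at': [559.6, 224.7, 36.8], 'p': 0.81}]
[{'at': [558.9, 270.0, 53.7], 'p': 0.69}]
[{'at': [573.3, 300.0, 35.4], 'p': 0.58}]
```

View pics/w4.png

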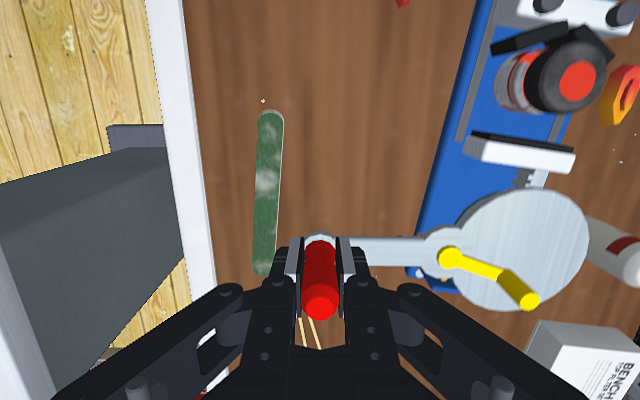

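The grip is held between the pads at (320,270), the jaw's top face edge is near (525,135), and the jar is still free with a visible gap. About 9.4 N is felt at the grip, so the spindle is turning freely. Next I'll work out the gap.

```bash
python3 - <<'E'
from h import *
c=cap('wrist')
S=np.array([557,174]);ey=np.array([.148,.989]);ex=np.array([.989,-.148])
for n,uv,z in(('jaw edge R',(575,150),40),('jaw edge L',(474,132),40),('lid top centre',(578,84),56),('jar base near',(520,110),14),('V L',(492,50),26+12),('V mid',(553,32),38)):
    p=onz(c,uv,z)[:2]-S; print(n,(p@ex).round(1),(p@ey).round(1))
E
python3 -m pendant '0.0115 0.0012 0 0;0.0112 0.0022 0 0;0.0112 0.0022 0 0;0.011 0.0034 0 0'
```

```text
jaw edge R 25.0 61.3
jaw edge L -37.2 62.2
lid top centre -1.3 93.6
jar base near 1.7 79.2
V L -39.8 105.4
V mid -10.5 118.8
time_s: 10.58
eef_pos: [451.3, 224.7, 68.8]
ee_rot: [0.001, 0.707, 0.708, -0.001]
force: [4.4, -13.2, 4.7]
grip_width: 0.194
grip_force: 61.3
```

```bash
python3 -m pendant '0.0101 0.0055 0 0;0.0095 0.0065 0 0;0.0070 0.0059 0 0;0 0 0 0' ; python3 -m pendant '-0.0070 -0.0059 0 0;-0.0095 -0.0065 0 0;-0.0101 -0.0055 0 0;-0.0106 -0.0044 0 0;-0.011 -0.0034 0 0;-0.0112 -0.0022 0 0;-0.0112 -0.0022 0 0;-0.0115 -0.0012 0 0;-0.0115 0.0001 0 0'; python3 -m pendant '-0.0114 0.0011 0 0;-0.0113 0.0023 0 0;-0.0109 0.0035 0 0;-0.0072 0.0028 0 0;0 0 0 0'
```

```text
time_s: 11.08
eef_pos: [468.6, 251.9, 68.8]
ee_rot: [0.0, 0.707, 0.707, -0.001]
force: [-2.4, -5.8, 9.3]
grip_width: 0.192
grip_force: 61.7
time_s: 12.2
eef_pos: [442.3, 158.0, 69.1]
ee_rot: [0.004, 0.707, 0.707, 0.005]
force: [30.5, 6.8, -17.0]
grip_width: 0.195
grip_force: 59.7
time_s: 12.82
eef_pos: [454.6, 120.4, 69.2]
ee_rot: [0.004, 0.708, 0.706, 0.01]
force: [44.5, 31.2, -27.7]
grip_width: 0.198
grip_force: 59.8
```

```bash
python3 -m pendant '0.006 0.002 0.001 0;0 0 0 0'; python3 -c "
from h import *
cap('wrist')
for q in('jaw','jar','stop'): print(models.boxes_of('wrist',q)[:1])"
```

```text
time_s: 13.08
eef_pos: [453.4, 124.6, 68.9]
ee_rot: [0.003, 0.707, 0.707, 0.005]
force: [19.4, 10.4, 1.3]
grip_width: 0.191
grip_force: 62.0
[{'at': [563.0, 226.7, 41.1], 'p': 0.6}]
[{'at': [563.4, 252.1, 28.6], 'p': 0.6}]
[{'at': [635.8, 163.9, 41.7], 'p': 0.6}]
```

```bash
python3 -m pendant '0.0095 -0.0029 0 0;0.0109 -0.0035 0 0;0.0113 -0.0023 0 0'; python3 -m pendant '0.0114 -0.0011 0 0;0.0115 -0.0001 0 0'; python3 -c "
from h import *
c=cap('wrist','w5.png')"
```

```text
time_s: 13.65
eef_pos: [443.2, 155.6, 68.8]
ee_rot: [0.002, 0.707, 0.707, 0.003]
force: [12.0, 1.2, 8.4]
grip_width: 0.191
grip_force: 62.6
time_s: 13.9
eef_pos: [441.3, 177.3, 68.8]
ee_rot: [0.002, 0.707, 0.707, 0.001]
force: [5.5, -10.8, 13.2]
grip_width: 0.194
grip_force: 63.1
```

View pics/w5.png

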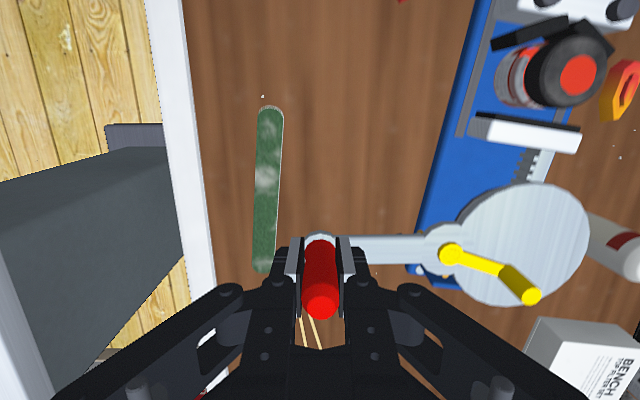

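The jaw's edge is now near (478,118) to (581,133), close to the jar at (575,80), which hasn't been pinched yet.

```bash
python3 - <<'E'
from h import *
c=cap('wrist')
S=np.array([557,174]);ey=np.array([.148,.989]);ex=np.array([.989,-.148])
for n,uv,z in(('jaw edge R',(581,133),40),('jaw edge L',(478,117),40),('lid top centre',(578,73),56)):
    p=onz(c,uv,z)[:2]-S; print(n,(p@ex).round(1),(p@ey).round(1))
E
python3 -m pendant '0.0115 0.0012 0 0;0.0112 0.0022 0 0';python3 -m pendant '0.0112 0.0022 0 0;0.011 0.0034 0 0';
```

```text
jaw edge R 25.3 69.0
jaw edge L -37.2 68.4
lid top centre -2.7 96.4
time_s: 14.25
eef_pos: [443.6, 199.8, 68.7]
ee_rot: [0.001, 0.707, 0.707, -0.0]
force: [-0.1, -9.5, 18.8]
grip_width: 0.192
grip_force: 63.6
time_s: 14.5
eef_pos: [450.0, 221.8, 68.8]
ee_rot: [0.002, 0.707, 0.707, 0.0]
force: [6.9, -13.2, 13.5]
grip_width: 0.192
grip_force: 63.3
```

```bash
python3 -m pendant '0.0101 0.0055 0.001 0;0.0095 0.0065 0 0';python3 -m pendant '0.0070 0.0059 0 0;0 0 0 0'; python3 -m pendant '-0.0070 -0.0039 0 0;-0.0095 -0.0065 0 0;-0.0101 -0.0055 0 0;-0.0106 -0.0044 0 0;-0.011 -0.0034 0 0;-0.0112 -0.0022 0 0;-0.0112 -0.0022 0 0;-0.0115 -0.0012 0 0;-0.0115 0.0001 0 0'; python3 -m pendant '-0.0114 0.0011 0 0;-0.0113 0.0023 0 0;-0.0109 0.0045 0 0;0 0 0 0'
```

```text
time_s: 14.75
eef_pos: [461.2, 241.9, 68.6]
ee_rot: [0.001, 0.707, 0.707, 0.0]
force: [-4.3, -8.1, 27.0]
grip_width: 0.197
grip_force: 64.6
time_s: 15.0
eef_pos: [466.9, 249.5, 68.6]
ee_rot: [0.001, 0.707, 0.707, 0.0]
force: [-5.3, -4.3, 26.2]
grip_width: 0.193
grip_force: 64.6
time_s: 16.12
eef_pos: [442.6, 155.9, 68.9]
ee_rot: [0.005, 0.707, 0.707, 0.006]
force: [26.5, 6.1, 3.3]
grip_width: 0.199
grip_force: 62.7
time_s: 16.62
eef_pos: [453.4, 123.4, 69.0]
ee_rot: [0.006, 0.708, 0.706, 0.009]
force: [37.8, 19.3, -6.1]
grip_width: 0.194
grip_force: 62.5
```

```bash
python3 -m pendant '0.0085 -0.0009 -0.0005 0;0.0109 -0.0025 0 0;0.0113 -0.0023 0 0'; python3 -m pendant '0.0085 -0.0008 0 0';  python3 -m pendant '0.0085 -0.0005 0 0'; python3 -c "
from h import *
c=cap('wrist')
for q in('jaw','jar','stop'): print(models.boxes_of('wrist',q)[:1])
cv2.imwrite('pics/w6.png',cv2.resize(c['color'][:220,420:,::-1],(660,660)[:2] if 0 else (660,600)))"
```

```text
time_s: 17.0
eef_pos: [443.4, 153.7, 68.8]
ee_rot: [0.003, 0.707, 0.707, 0.004]
force: [17.4, 2.6, 7.4]
grip_width: 0.194
grip_force: 62.8
time_s: 17.12
eef_pos: [442.1, 161.9, 68.8]
ee_rot: [0.003, 0.707, 0.707, 0.004]
force: [13.8, -5.5, 11.4]
grip_width: 0.193
grip_force: 63.1
time_s: 17.25
eef_pos: [441.4, 169.4, 68.8]
ee_rot: [0.003, 0.707, 0.707, 0.003]
force: [12.0, -9.6, 12.5]
grip_width: 0.194
grip_force: 63.2
[{'at': [571.2, 243.0, 37.6], 'p': 0.61}]
[{'at': [560.7, 268.2, 53.9], 'p': 0.87}]
[{'at': [565.0, 292.9, 35.3], 'p': 0.7}]
```

View pics/w6.png

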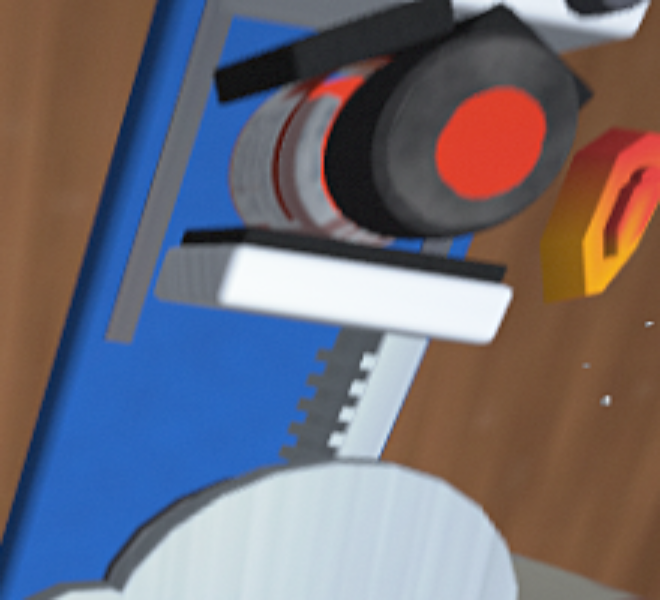

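The jaw's rubber edge, near (340,250) in the crop, is about touching the jar, which is close to the V. From here I'll go in small steps and watch the force along the path.

```bash
for i in 1; do python3 -m pendant '0.004 0 0 0;0.004 0.0001 0 0'|egrep 'pos|^force'; done; python3 -m pendant '0.004 0.0002 0 0;0.004 0.0003 0 0'|egrep 'pos|^force'
```

```text
eef_pos: [441.2, 177.0, 68.7]
force: [10.2, -10.2, 15.2]
eef_pos: [441.4, 184.7, 68.7]
force: [7.9, -12.9, 16.6]
```

```bash
python3 -m pendant '0.004 0.0004 0 0;0.004 0.0005 0 0'|egrep 'pos|^force'
```

```text
eef_pos: [442.1, 192.3, 68.7]
force: [7.6, -16.9, 17.4]
```

The force along the path rose to about 15 N, which is roughly 40–55 N of clamping. That's enough, so I'll ease back, let go and retreat upward.

```bash
python3 -m pendant '0 0 0 0;-0.004 -0.0003 0 0;-0.004 -0.0003 0 0;0 0 0 0'|egrep 'pos|^force'; python3 -m pendant '0 0 0 0;0 0 0 0;0 0 0 0;0 0 0 0;0 0 -0.02 0;0 0 -0.04 0;0 0 -0.05 0;0 0 -0.04 0;0 0 0 0;0 0 0 0' 1; python3 -c "
from h import *
c=cap('wrist','w7.png')
for q in('jaw','jar','stop','selector','dropper','orange_part','red_part'): print(q,models.boxes_of('wrist',q)[:1])"
```

```text
eef_pos: [441.5, 185.3, 68.8]
force: [7.8, -7.0, 15.5]
time_s: 19.95
eef_pos: [438.6, 185.9, 215.8]
ee_rot: [-0.001, 0.707, 0.707, -0.001]
force: [0.3, 0.3, -0.3]
grip_width: 1.001
grip_force: 0.0
jaw [{'at': [572.5, 243.5, 39.0], 'p': 0.85}]
jar [{'at': [562.7, 272.1, 56.5], 'p': 0.55}]
stop [{'at': [572.1, 301.8, 37.5], 'p': 0.93}]
selector [{'at': [535.4, 166.3, 66.3], 'p': 0.84}]
dropper [{'at': [637.8, 164.5, 53.6], 'p': 0.55}]
orange_part [{'at': [638.7, 265.9, 7.6], 'p': 0.74}]
red_part [{'at': [491.5, 331.7, 6.0], 'p': 0.95}]
```

View pics/w7.png

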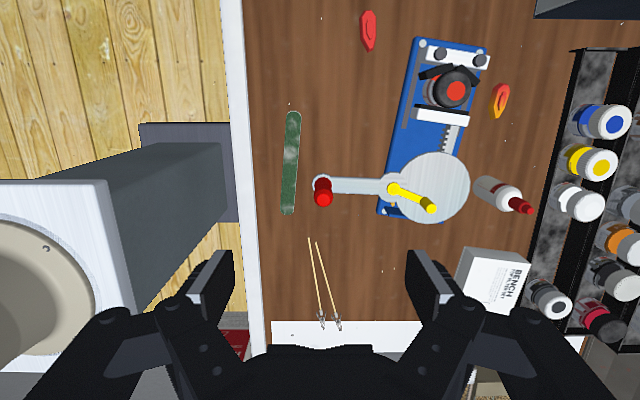

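The jar at (450,90) is pinched between the jaw at (440,115) and the V. The selector still leans to tighten, the bystanders are where they were and the robot is clear.

```bash
python3 -c "
from rig import ctrl
print(ctrl.finish_job())"
```

```text
the job is handed in; nothing more can be done
None
```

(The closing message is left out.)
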